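# Probe the bead feeder's guide tube with the gauge rod and show the tip

### The job

Take the gauge rod from its wooden cradle, pass its tip through the steel eyelet of the bead feeder and on down the sloping guide tube until the collar stops flat against the eyelet; pause there for a moment, then draw the rod right out again. Finish with the rod still held in the gripper, its tip level above the middle of the white inspection tile for reading, a few centimetres over it (about 5 cm) and touching nothing, and keep holding it still. Leave everything else on the bench where it is.

Things in the scene. Friction and masses are not known exactly. Their poses are not given: they have to be found in the camera images.
- rod: gauge rod, about 100 g: steel shank 8 mm thick, 110 mm long, tapered tip; steel collar 28 mm across, 8 mm thick; square wooden handle 18 x 18 x 90 mm. Origin on the axis at the collar's tip-side face; x towards the handle's end (tip x = -110, collar 0 to 8, handle 8 to 98 mm); y, z square to the handle's flats. Starts level in the cradle, axis 65 mm above the bench, z up, tip towards the robot.
- rod_tip (a point): the very end of the shank's tip, on the axis; the taper is 3 mm across at the end and 8 mm across 6 mm on; dark marking rings follow
- rod_grip (a point): point on the rod's axis in the middle of the handle's free stretch (x = 45 mm in the rod's frame): 37 mm from the collar and 37 mm from the cradle's fork
- cradle: fixed wooden cradle: base 210 x 60 x 12 mm, two open-topped forks 12 mm thick, up to 73 mm high, 31 mm wide under the shank (80 mm from the collar's tip-side face) and 41 mm wide under the handle's end (88 mm from it). The rod lifts straight up out. Origin on the bench, 90 mm from below that collar face towards the tip; x towards the handle's end.
- feeder: fixed bead feeder: white base plate 215 x 110 x 12 mm (x from -145 to 70 mm), low white housing at its rear (x from -143 to -67 mm, 64 mm high, towards the robot), and the inclined steel eyelet and tube on two posts. Origin on the bench, the eyelet's hole being above x = 35 mm, y = 0; +x is the side that the mouth faces, roughly away from the robot.
- guide: steel eyelet and guide tube. Origin: centre of the eyelet's outer face, 130 mm above the bench; z: their common axis, out of the mouth, roughly away from the robot, 28 degrees above level (the rod goes in along -z); y level. Eyelet: ring 34 mm across, 8 mm thick, 15 mm hole. Tube: 15 mm bore, z = -35 to -125 mm. Collar stopped (rigidly) on the eyelet, the tip is at z = -110 mm.
- tile: fixed square white inspection tile 110 x 110 x 12 mm with a thin cross on its face; origin on the bench under its centre
- tile_top (a point): centre of the tile's upper face, 12 mm above the bench
- spool_a: spool of brass wire, 50 mm across, 28 mm high, standing on the bench; origin under its centre (to be left alone)
- spool_b: spool of brass wire like the other one (to be left alone)
- jar: jar with a black lid, 54 mm across, 70 mm high; origin under its centre (to be left alone)
- bottle: small plastic bottle, 40 mm across, 110 mm high; origin under its centre (to be left alone)
- tumbler: drinking glass, 70 mm across, 100 mm high; origin under its centre (to be left alone)
- pliers: small pliers lying flat, 130 mm long, 12 mm high; origin on the bench under their middle (to be left alone)
- case: small flat plastic case, 75 x 22 x 12 mm; origin under its centre (to be left alone)
Not all that is in view belongs to the job. Of the things that look like the tile, take the one that is farthest from the robot's base at the start.

How it is judged:
By the outcome, as a careful person would: the job done as asked, in the order asked, and still so for the second after the job is handed in, while the arm keeps its last pose, push and grip.
It also fails if it takes over 54 s, if anything falls off the work surface, if the arm or the gripper's body presses on something with over 40 N, if the wrist force passes 120 N, or if a joint passes its speed limit or range.

### The arm

A 6-joint arm with a two-finger parallel gripper is mounted at the origin on the work surface. World frame = base frame: x ahead of the robot, y to its left, z up, the work surface at z = 0. Lengths are in mm, angles in rad, forces in N, time in s.
With the tool pointing down it reaches from about 300 to 775 mm from the base axis. Payload 14.6 kg.
Tool frame: the origin (TCP) lies where the fingers leave the gripper's body, on its centre line; the fingertips stand 73 mm ahead of it and the grasp point (between the pads) lies 54 mm ahead of it (bot.finger_overhang is the distance from the TCP to the fingertips, in mm); z points along the fingers, y is the line along which they close (so a half turn about z gives the same grasp; the last joint's range is limited). The gripper opens to 85 mm and grips with 20 to 120 N. Pads are 22 mm wide; open, the fingers measure 114 mm over their backs; the gripper's body (76 mm by 85 mm) begins 54 mm behind the grasp point. The pads swing forward as they close: fully open they stand 13 mm farther back than shut.
Start: joints at [1.097, 0.3, 1.521, -0, 1.321, -0.067], TCP at [217.617, 505.107, 303.881] pointing down, gripper open.
Joint ranges: [-3.03, 3.03], [-0.79, 2.21], [0.23, 2.52], [-1.04, 4.18], [0, 3.07], [-2.55, 2.55]. Speed limits (rad/s): [2.22, 2.22, 2.57, 3.14, 3.14, 3.14].

### API

Orientations are given as a rotation vector (axis times angle).
In Python, from workcell import bot gives the robot as it stands. The module is installed in compiled form; this text tells all that it offers.
- The arm moves only by the shell command python3 -m handwheel 'ROWS' [FORCE]. ROWS is JSON, a list of rows, each an object of numbers: "claw": the gripper command: -1 is fully open, 1 is shut, values between are in proportion; "dx", "dy", "dz": the shift along the tool's x, y, z scaled (see below); "wx", "wy", "wz": the turn, a rotation vector about the tool's x, y, z scaled (see below). A call has 1 to 5 rows; each row shifts and turns the commanded pose from where the row before left it, along the tool's axes as they then stand; what a row does not reach is not made up. The controller multiplies each number of a shift by 500 mm and each number of a turn by 0.12 rad. A row lasts 1/12 s, in which the tool goes at most 41.7 mm and 7.16 degrees, less where a joint would pass 70% of its speed; a pose out of reach is approached as far as the arm can. A call with a number of a shift or a turn outside -1 to 1 is refused whole. A call with a gripper value outside its range is refused whole. The fingers move at their own pace and stop on an object; FORCE is the grip in N (left out, the last holds). Time passes only in rows, so rows that do not move let the fingers close. It gives the time, the measured TCP pose, the force, the opening and the grip force at its end, in the units of the state.
- bot.read_state(): the state, without advancing time (a new reading comes with each control period).
- bot.camera(name): name is "side" or "top"; returns a dict with "color" (400x640x3 uint8, red, green, blue), "depth" (400x640 float32, mm along the optical axis (not along the pixel's ray), 0 where there is no reading), "mtx" (3x3 intrinsics, pixels), "k1" (the pictures are not rectified: a ray, as slopes to the right and down, at radius r is drawn at 1 + k1 r^2 times it, then the intrinsics apply), "rvec" (rotation vector, rad) and "tvec" (3), from world to camera coordinates, as OpenCV has them. Camera axes: x right, y down, z forward; pixel columns grow to the right and rows downward; lengths in mm; the calibration is good to about 2 mm. A picture is of the moment at which its call begins.
- bot.job_done(): hands the job in; it is judged then, once.
The state is a dict: "t": time; "q": joint angles; "qvel": joint speeds; "tau": joint torques, N m; "eef_pos": TCP position; "ee_rot": TCP orientation; "wrist_force": force on the tool from outside, world axes, zero at the start; "moment": the same for the moment, N m; "width": finger opening in mm; "gripper_force": force on a finger pad.
Only numpy, scipy, OpenCV 4.12 (cv2) and the standard library are available. Lean on these libraries where they do the work, as an engineer would, in place of code of your own. Each camera call takes 0.05 s, during which the arm holds its last target. There are 200 camera calls.

## Working session

There is one attempt and no reset: what is moved stays moved. The work goes in short steps, Python scripts to look and compute and a shell command to move; the robot and the scene stay as the last step left them, time stands still between calls to the robot, and variables do not carry over. Pictures are saved under pics/ and viewed, at most 12 in all, crops included, and the job is handed in when it is done.

```bash
mkdir -p pics; python3 - <<'E'
from workcell import bot
import cv2,numpy as np
s=bot.read_state();print(s)
for n in("side","top"):
    c=bot.camera(n);np.savez(n+'0.npz',**c)
    cv2.imwrite(f'pics/{n}0.png',c['color'][:,:,::-1])
    R=cv2.Rodrigues(c['rvec'])[0];print(n,c['mtx'],c['k1'],-R.T@c['tvec'].ravel(),R[2])
E
```

```text
{'t': 0.0, 'q': array([ 1.09741892e+00,  3.00481278e-01,  1.52157687e+00, -1.21187234e-06,
        1.32068948e+00, -6.65954569e-02]), 'qvel': array([ 0.00031405,  0.00110596,  0.0004914 ,  0.00045678, -0.00182977,
        0.00044662]), 'tau': array([-3.08336030e-04, -5.43509889e+01, -3.61786044e+01, -8.30282693e-05,
        4.10484194e-03, -1.64669711e-05]), 'eef_pos': array([217.54495419, 504.98948713, 303.317461  ]), 'ee_rot': array([-6.34512649e-01, -3.07653485e+00,  1.74882591e-03]), 'wrist_force': array([ 0.24620407, -0.09115845,  0.28700511]), 'moment': array([0.01846743, 0.0320898 , 0.01291073]), 'gripper_force': 0.0, 'width': 85.46469185935518}
side [[481.92286982   0.         317.37859839]
 [  0.         481.92286982 198.80048277]
 [  0.           0.           1.        ]] -0.14034760279475306 [ 310.49710844 -902.80811102  788.88145215] [ 0.21391468  0.73819013 -0.63977796]
top [[363.65280002   0.         315.08734941]
 [  0.         363.65280002 204.33409935]
 [  0.           0.           1.        ]] 0.023435421299409218 [ 330.81085768  -97.02359413 1149.27528355] [ 0.19785294  0.00258328 -0.98022831]
```

View pics/top0.png

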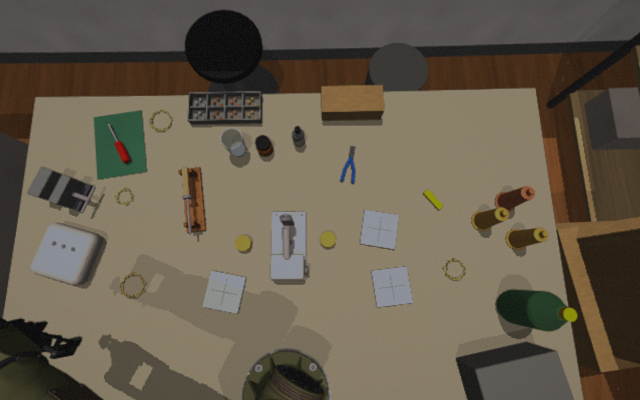

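View pics/side0.png

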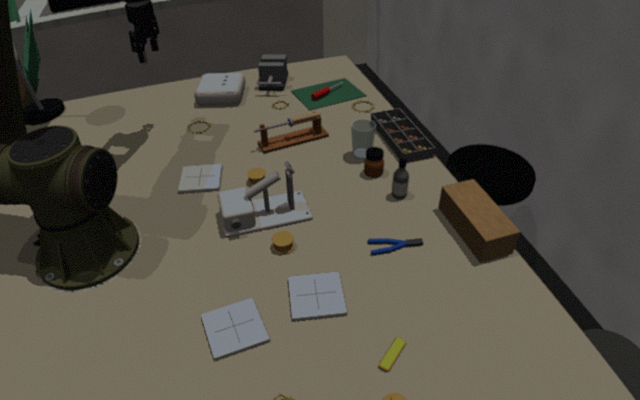

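The top view shows the cradle with the rod at about (193,200) and the feeder at (289,245). Three tile-like squares are at (224,292), (380,229) and (392,286). The robot base is at about (285,390), so (380,229) looks farthest. I'll measure that and enlarge the crops.

```bash
cat > h.py <<'E'
import numpy as np,cv2
from scipy.spatial.transform import Rotation as Ro
def load(f): return dict(np.load(f))
def ray(c,uv):
    p=cv2.undistortPoints(np.float64(uv).reshape(-1,1,2),c['mtx'],np.array([float(c['k1']),0,0,0])).reshape(-1,2)
    R=cv2.Rodrigues(c['rvec'])[0]; d=np.c_[p,np.ones(len(p))]
    return -R.T@c['tvec'].ravel(), d@R   # rows: world dirs with unit depth
def plane(c,uv,z):
    o,d=ray(c,uv); return o+d*((z-o[2])/d[:,2])[:,None]
def proj(c,P):
    return cv2.projectPoints(np.float64(P).reshape(-1,1,3),c['rvec'],c['tvec'],c['mtx'],np.array([float(c['k1']),0,0,0]))[0].reshape(-1,2)
def cloud(c):
    v,u=np.mgrid[0:400,0:640]; o,d=ray(c,np.c_[u.ravel(),v.ravel()])
    return (o+d*c['depth'].reshape(-1,1)).reshape(400,640,3)
def tri(c1,a,c2,b):
    o1,d1=ray(c1,a);o2,d2=ray(c2,b);out=[]
    for x,y in zip(d1,d2):
        x=x/np.linalg.norm(x);y=y/np.linalg.norm(y)
        s=np.linalg.lstsq(np.c_[x,-y],o2-o1,rcond=None)[0]
        p,q=o1+s[0]*x,o2+s[1]*y; out.append(np.r_[(p+q)/2,np.linalg.norm(p-q)])
    return np.array(out)
E
python3 - <<'E'
from h import *
t=load('top0.npz');s=load('side0.npz')
for c,n in((t,'top'),(s,'side')):
    m=(c['color'].min(2)>140).astype(np.uint8)
    for k in cv2.findContours(m,0,2)[0]:
        a=cv2.contourArea(k)
        if a>400:
            (x,y),wh,an=cv2.minAreaRect(k); p=plane(c,[[x,y]],12)[0]
            print(n,round(x),round(y),np.round(wh),a,p.round(),round(np.hypot(*p[:2])))
def crop(c,x,y,w,h,k): return cv2.resize(c['color'][y:y+h,x:x+w,::-1],None,fx=k,fy=k,interpolation=cv2.INTER_CUBIC)
br=lambda i:np.clip(i*1.5,0,255).astype(np.uint8)
A=crop(t,170,160,50,85,7);B=crop(t,265,205,50,85,7)
cv2.imwrite('pics/m1.png',br(np.hstack([A,B])))
cv2.imwrite('pics/m2.png',br(np.vstack([crop(s,250,105,90,50,6)[:, :540],crop(s,215,155,100,80,6)[:300*2,:540]][0:1]+[cv2.resize(crop(s,215,155,100,80,1),(540,432)[::1],interpolation=cv2.INTER_CUBIC)[:300]])))
cv2.imwrite('pics/m3.png',br(np.hstack([crop(t,350,200,70,110,5),crop(t,195,260,60,110,5)])))
E
```

```text
top 224 291 [34. 36.] 1017.5 [296. 188.  12.] 351
top 392 286 [36. 34.] 1045.5 [ 302. -323.   12.] 443
top 286 266 [22. 30.] 581.5 [368.  -1.  12.] 368
top 379 229 [34. 33.] 984.5 [ 478. -294.   12.] 561
```

View pics/m1.png

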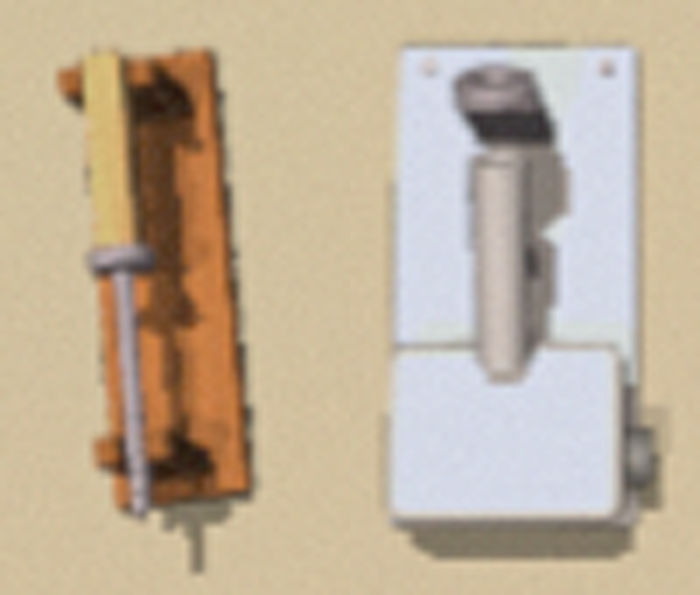

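View pics/m2.png

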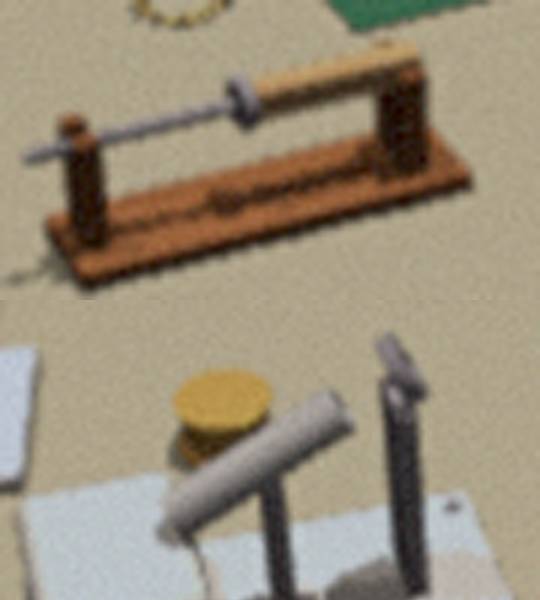

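View pics/m3.png

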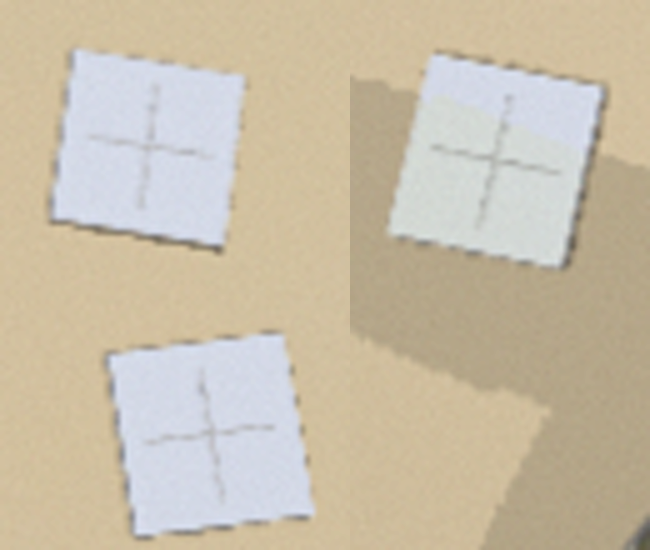

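In the crops, the tip is at top-view (190,233), the collar at (187,197), the handle end at (184.5,167), and the eyelet at (285.4,217). The tile candidates are (224,292) at 351 mm, (392,286) at 443 mm and (380,229) at 561 mm from the base. (380,229) is farthest, and the crop confirms it is a white square with a cross. Next I'll measure it precisely.

```bash
python3 - <<'E'
from h import *
t=load('top0.npz');s=load('side0.npz')
# feeder base plate edges in top
b=t['color'].astype(float); f=b[...,2]-0.6*b[...,0]  # bluish-white vs sand
print('contrast plate/sand',f[225,270],f[225,262:275].round())
def edge(prof,up):  # subpixel steepest crossing at mid level
    lo,hi=prof.min(),prof.max();m=(lo+hi)/2
    for i in range(len(prof)-1):
        a,c=prof[i],prof[i+1]
        if (a<m<=c) if up else (a>m>=c): return i+(m-a)/(c-a)
L=[(260+edge(f[r,260:276],1),r) for r in range(214,250)]
Rr=[(345-0,0)][:0]+[(350-350+348-348+300+edge(f[r,300:313],0),r) for r in range(214,250)]
T=[(c,205+edge(f[205:217,c],1)) for c in list(range(325-50,280))+list(range(292,352-48))]
def line(p):
    P=plane(t,p,12)[:,:2];m=np.median(P,0)
    vx,vy,x,y=cv2.fitLine(P.astype(np.float32),cv2.DIST_HUBER,0,.01,.01).ravel();return np.array([x,y]),np.array([vx,vy])
for n,p in(('L',L),('R',Rr),('T',T)):
    m,d=line(p);print(n,m.round(1),d.round(4),np.degrees(np.arctan2(d[1],d[0])).round(2))
def tp(px,py,ox,oy):return (ox+(px+.5)/7-.5,oy+(py+.5)/7-.5)
# rod points
tips=[tp(140,512,170,160),tp(122,258,170,160)];print('rod tip, collar on z65',plane(t,tips,65).round(1))
he=[tp(103,55,170,160),tp(113,240,170,160)];print('handle top mid z74',plane(t,he,74).round(1))
se=lambda px,py:(250+(px+.5)/6-.5,105+(py+.5)/6-.5)
print('side tip/collar z65',plane(s,[se(27,156),se(242,102)],65).round(1))
print('tri',tri(t,tips,s,[se(27,156),se(242,102)]).round(1))
print('tile',plane(t,[(380.0-.4,229.4-.4)],12).round(1))
sf=lambda px,py:(215+(px+.5)/5.4-.5,155+(py-300+.5)/5.4-.5)
print('eyelet tri',tri(t,[tp(495-350,88,265,205)],s,[sf(402,367)]).round(1))
C=cloud(t);
for nm,(u0,u1,v0,v1,z0,z1) in dict(eye=(275,300,212,224,105,150),tube=(275,300,226,258,80,150),shank=(183,194,200,235,55,80),handle=(180,192,165,195,66,85)).items():
    P=C[v0:v1,u0:u1].reshape(-1,3);P=P[(P[:,2]>z0)&(P[:,2]<z1)]
    m=P.mean(0);d=np.linalg.svd(P-m)[2][0];print(nm,len(P),m.round(1),(d*np.sign(d[0])).round(3),P.min(0).round(),P.max(0).round())
C=cloud(s)
for nm,(u0,u1,v0,v1,z0,z1) in dict(eye=(280,300,160,178,105,150),tube=(243,283,168,205,80,150),shank=(250,288,118,135,55,80),handle=(290,322,110,125,66,85)).items():
    P=C[v0:v1,u0:u1].reshape(-1,3);P=P[(P[:,2]>z0)&(P[:,2]<z1)]
    m=P.mean(0);d=np.linalg.svd(P-m)[2][0];print(nm,len(P),m.round(1),(d*np.sign(d[0])).round(3),P.min(0).round(),P.max(0).round())
from workcell import bot
R=Ro.from_rotvec(bot.read_state()['ee_rot']).as_matrix();print(R.round(3))
E
```

```text
contrast plate/sand 22.400000000000006 [23. 22. 22. 21. 22. 23. 21. 21. 22. 39. 62. 68. 70.]
L [484.8  45.7] [ 0.9999 -0.0135] -0.77
R [472.2 -61.7] [ 0.9999 -0.0134] -0.77
T [539.2 -15.1] [0.023  0.9997] 88.68
rod tip, collar on z65 [[470.8 283.1  65. ]
 [582.3 296.4  65. ]]
handle top mid z74 [[672.  306.   74. ]
 [588.3 297.4  74. ]]
side tip/collar z65 [[470.4 281.3  65. ]
 [580.1 295.6  65. ]]
tri [[4.708e+02 2.836e+02 6.360e+01 3.000e-01]
 [5.814e+02 2.966e+02 6.460e+01 2.100e+00]]
tile [[ 477.2 -295.1   12. ]]
eyelet tri [[502.1  -8.9 128.3   1.2]]
eye 72 [500.  -10.9 130.5] [ 0.121 -0.334 -0.935] [492. -27. 107.] [512.   6. 149.]
tube 236 [434.6  -9.5 101.9] [ 0.906 -0.012  0.423] [392. -21.  80.] [479.   2. 127.]
shank 131 [513.3 287.7  69.6] [ 0.994  0.113 -0.013] [470. 271.  55.] [571. 301.  78.]
handle 196 [631.9 301.2  72.9] [ 0.994  0.106 -0.018] [588. 287.  66.] [672. 320.  79.]
eye 108 [500.3 -13.8 125.2] [ 0.045  0.225 -0.973] [478. -27. 106.] [513.   7. 145.]
tube 349 [437.5 -13.7  99.3] [ 0.907 -0.019  0.421] [391. -23.  80.] [478.   2. 124.]
shank 140 [512.7 283.5  65.5] [ 0.988  0.155 -0.018] [467. 265.  56.] [571. 303.  74.]
handle 153 [625.7 296.7  71. ] [ 0.989  0.146 -0.009] [577. 277.  66.] [674. 326.  76.]
[[-0.918  0.396 -0.   ]
 [ 0.396  0.918 -0.001]
 [ 0.    -0.001 -1.   ]]
```

The rod yaw is about 6.5° and the grip point is about (624.5, 300.8, 65). The eyelet is about (503.5, -8.5, 130) with guide yaw of about -0.8°. The tile centre is (477.5, -295). First I'll move above the handle.

```bash
python3 -m handwheel '[{"wz":-0.87,"claw":-1},{"wz":-0.87,"claw":-1},{"wz":-0.87,"claw":-1},{"wz":-0.87,"claw":-1},{"wz":-0.86,"claw":-1}]' 
cat > st.py <<'E'
import sys
from h import *
from workcell import bot
s=bot.read_state();R=Ro.from_rotvec(s['ee_rot']).as_matrix();p=s['eef_pos']
print('t',round(s['t'],2),'p',p.round(1),'q',s['q'].round(2),'F',s['wrist_force'].round(1),'M',s['moment'].round(2),'w',round(s['width'],1),'g',round(s['gripper_force'],1))
print('x',R[:,0].round(4),'z',R[:,2].round(4))
a=[float(v) for v in sys.argv[1:]]
if len(a)>=3: print('shift rows units',(R.T@(np.array(a[:3])-p)/500).round(4))
if len(a)>=6:  # yaw (deg) of rod, pitch up (deg) ; third unused
    y,t=np.radians(a[3:5]); d=np.array([np.cos(t)*np.cos(y),np.cos(t)*np.sin(y),np.sin(t)])
    X=-d;Y=np.cross([0,0,1.],d);Y/=np.linalg.norm(Y);Y=Y;Z=np.cross(X,Y)
    if Z[2]>0: Y=-Y;Z=-Z
    print('turn units',((Ro.from_matrix(R).inv()*Ro.from_matrix(np.c_[X,Y,Z])).as_rotvec()/.12).round(3))
E
python3 st.py 624.5 300.8 200 6.5 0 0
```

```text
t 0.1 p [217.6 505.  303.4] q [ 1.1   0.3   1.52 -0.    1.32 -0.07] F [ 0.3 -0.3 -0.6] M [-0.08 -0.01 -0.03] w 85.5 g 0.0
x [-9.184e-01  3.957e-01  1.000e-04] z [-5.e-04 -1.e-03 -1.e+00]
shift rows units [-0.909  -0.0528  0.2067]
turn units [-9.000e-03 -3.000e-03 -4.335e+00]$[0]: bad value
```

```bash
python3 -m handwheel '[{"claw":-1.0,"dx":0.0,"dy":0.0,"dz":0.0,"wx":0.0,"wy":0.0,"wz":-0.87}]'; python3 st.py
```

```text
t: 0.18
eef_pos: [217.6, 505.0, 303.5]
ee_rot: [-0.476, -3.105, 0.001]
wrist_force: [0.1, -0.3, 0.4]
width: 85.5
gripper_force: 0.0
t 0.18 p [217.6 505.  303.5] q [ 1.1   0.3   1.52 -0.    1.32 -0.17] F [ 0.1 -0.3  0.4] M [ 0.02 -0.08  0.02] w 85.5 g 0.0
x [-9.541e-01  2.995e-01  1.000e-04] z [-4.e-04 -8.e-04 -1.e+00]
```

```bash
python3 -m handwheel '[{"claw":-1,"dx":0,"dy":0,"dz":0,"wx":0,"wy":0,"wz":-0.866},{"claw":-1,"dx":0,"dy":0,"dz":0,"wx":0,"wy":0,"wz":-0.866},{"claw":-1,"dx":0,"dy":0,"dz":0,"wx":0,"wy":0,"wz":-0.866},{"claw":-1,"dx":0,"dy":0,"dz":0,"wx":0,"wy":0,"wz":-0.866},{"claw":-1,"dx":-0.0635,"dy":-0.0415,"dz":0.0172,"wx":0,"wy":0,"wz":0}]' >/dev/null
for i in 1 2; do python3 -m handwheel '[{"claw":-1,"dx":-0.0635,"dy":-0.0415,"dz":0.0172,"wx":0,"wy":0,"wz":0},{"claw":-1,"dx":-0.0635,"dy":-0.0415,"dz":0.0172,"wx":0,"wy":0,"wz":0},{"claw":-1,"dx":-0.0635,"dy":-0.0415,"dz":0.0172,"wx":0,"wy":0,"wz":0},{"claw":-1,"dx":-0.0635,"dy":-0.0415,"dz":0.0172,"wx":0,"wy":0,"wz":0},{"claw":-1,"dx":-0.0635,"dy":-0.0415,"dz":0.0172,"wx":0,"wy":0,"wz":0}]'>/dev/null; done
python3 st.py 624.5 300.8 180 6.5 0 0
```

```text
t 1.43 p [591.8 316.6 208.4] q [ 0.44  0.65  1.23 -0.    1.26 -1.25] F [-1.1  0.7  0.2] M [ 0.05 -0.05  0.03] w 85.4 g 0.0
x [-9.936e-01 -1.130e-01  7.000e-04] z [-7.e-04 -3.e-04 -1.e+00]
shift rows units [-0.0614 -0.0387  0.0568]
turn units [-0.002 -0.006 -0.002]
```

```bash
python3 -m handwheel '[{"claw":-1,"dx":-0.0307,"dy":-0.0194,"dz":0.0284,"wx":0,"wy":0,"wz":0},{"claw":-1,"dx":-0.0307,"dy":-0.0194,"dz":0.0284,"wx":0,"wy":0,"wz":0},{"claw":-1,"dx":0,"dy":0,"dz":0,"wx":0,"wy":0,"wz":0},{"claw":-1,"dx":0,"dy":0,"dz":0,"wx":0,"wy":0,"wz":0}]' >/dev/null
python3 st.py 624.5 300.8 119 6.5 0 0
python3 - <<'E'
from h import *
from workcell import bot
I=[]
for n,(x,y,w,h),k in(("side",(240,60,110,100),5),("top",(165,150,50,100),5)):
    c=bot.camera(n);np.savez(n+'1.npz',**c);I.append(np.clip(1.5*cv2.resize(c['color'][y:y+h,x:x+w,::-1],None,fx=k,fy=k,interpolation=2),0,255))
cv2.imwrite('pics/g1.png',np.hstack(I))
E
```

```text
t 1.77 p [623.1 301.4 179.4] q [ 0.4   0.73  1.18  0.    1.24 -1.29] F [-0.8  0.7  0.2] M [ 0.03 -0.   -0.02] w 85.1 g 0.0
x [-0.9937 -0.1119  0.0025] z [-2.4e-03 -9.0e-04 -1.0e+00]
shift rows units [-0.0029 -0.0014  0.1208]
turn units [-0.005 -0.02  -0.011][ WARN:0@5.201] global loadsave.cpp:1063 imwrite_ Unsupported depth image for selected encoder is fallbacked to CV_8U.
```

View pics/g1.png

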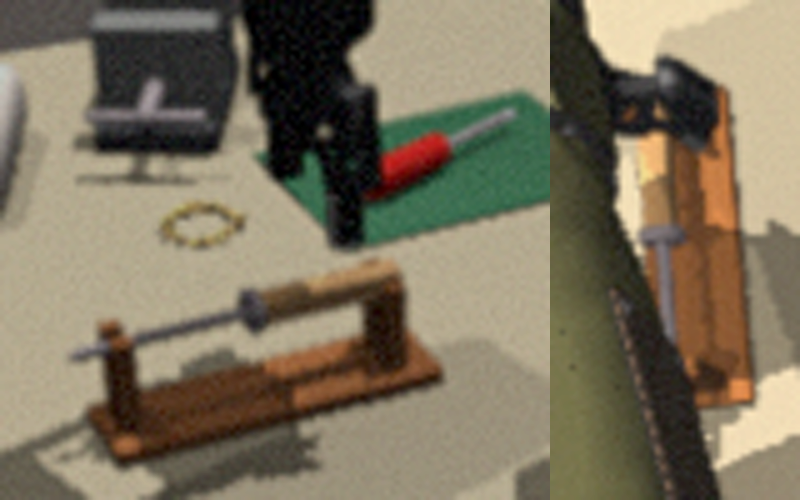

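The side view shows the fingers at about (309,108), above the handle at about (306,116), and both views show them aligned. I'll descend and grip.

```bash
python3 -m handwheel '[{"claw":-1,"dx":-0.001,"dy":-0.0005,"dz":0.04,"wx":0,"wy":0,"wz":0},{"claw":-1,"dx":-0.001,"dy":-0.0005,"dz":0.04,"wx":0,"wy":0,"wz":0},{"claw":-1,"dx":-0.001,"dy":-0.0005,"dz":0.04,"wx":0,"wy":0,"wz":0},{"claw":-1,"dx":0,"dy":0,"dz":0,"wx":0,"wy":0,"wz":0}]'
python3 st.py 624.5 300.8 119 6.5 0 0
python3 -m handwheel '[{"claw":0.4,"dx":0,"dy":0,"dz":0,"wx":0,"wy":0,"wz":0},{"claw":0.4,"dx":0,"dy":0,"dz":0,"wx":0,"wy":0,"wz":0},{"claw":1,"dx":0,"dy":0,"dz":0,"wx":0,"wy":0,"wz":0},{"claw":1,"dx":0,"dy":0,"dz":0,"wx":0,"wy":0,"wz":0},{"claw":1,"dx":0,"dy":0,"dz":0,"wx":0,"wy":0,"wz":0}]' 50
python3 -m handwheel '[{"claw":1,"dx":0,"dy":0,"dz":0,"wx":0,"wy":0,"wz":0},{"claw":1,"dx":0,"dy":0,"dz":0,"wx":0,"wy":0,"wz":0},{"claw":1,"dx":0,"dy":0,"dz":0,"wx":0,"wy":0,"wz":0}]'; python3 st.py
```

```text
t: 2.2
eef_pos: [622.9, 301.8, 117.8]
ee_rot: [0.179, -3.132, 0.002]
wrist_force: [-0.2, 0.4, -0.9]
width: 85.8
gripper_force: 0.0
t 2.2 p [622.9 301.8 117.8] q [ 0.4   0.8   1.21  0.    1.14 -1.29] F [-0.2  0.4 -0.9] M [0.07 0.05 0.  ] w 85.8 g 0.0
x [-0.9934 -0.1142  0.0045] z [-0.0044 -0.0018 -1.    ]
shift rows units [-0.003  -0.0023 -0.0024]
turn units [-0.011 -0.038  0.008]
t: 2.62
eef_pos: [624.9, 301.6, 122.0]
ee_rot: [-0.178, 3.135, 0.001]
wrist_force: [0.5, 1.7, 0.8]
width: 25.6
gripper_force: 0.0
t: 2.87
eef_pos: [624.9, 301.6, 121.8]
ee_rot: [-0.178, 3.135, 0.001]
wrist_force: [-2.0, -0.1, 6.6]
width: 17.1
gripper_force: 49.4
t 2.87 p [624.9 301.6 121.8] q [ 0.4   0.8   1.21  0.    1.14 -1.29] F [-2.  -0.1  6.6] M [-0.05  0.29 -0.02] w 17.1 g 49.4
x [-0.9936 -0.113  -0.0011] z [ 1.1e-03  6.0e-04 -1.0e+00]
```

```bash
python3 -m handwheel '[{"claw":1,"dx":0,"dy":0,"dz":-0.02,"wx":0,"wy":0,"wz":0},{"claw":1,"dx":0,"dy":0,"dz":-0.05,"wx":0,"wy":0,"wz":0},{"claw":1,"dx":0,"dy":0,"dz":-0.07,"wx":0,"wy":0,"wz":0},{"claw":1,"dx":0,"dy":0,"dz":-0.08,"wx":0,"wy":0,"wz":0},{"claw":1,"dx":0,"dy":0,"dz":-0.07,"wx":0,"wy":0,"wz":0}]' 80
python3 st.py 640 -10.8 267 -0.8 28 0
```

```text
t: 3.28
eef_pos: [624.5, 301.3, 268.7]
ee_rot: [-0.178, 3.136, 0.0]
wrist_force: [0.4, 0.4, -0.6]
width: 16.8
gripper_force: 77.9
t 3.28 p [624.5 301.3 268.7] q [ 0.4   0.65  1.09 -0.    1.4  -1.29] F [ 0.4  0.4 -0.6] M [-0.   -0.03 -0.02] w 16.8 g 77.9
x [-9.936e-01 -1.129e-01 -6.000e-04] z [ 6.e-04  2.e-04 -1.e+00]
shift rows units [ 0.0397 -0.6236  0.0033]
turn units [ 0.26  -4.062  1.038]
```

```bash
python3 -m handwheel '[{"claw":1,"dx":0,"dy":0,"dz":0,"wx":0.052,"wy":-0.81,"wz":0.208},{"claw":1,"dx":0,"dy":0,"dz":0,"wx":0.052,"wy":-0.81,"wz":0.208},{"claw":1,"dx":0,"dy":0,"dz":0,"wx":0.052,"wy":-0.81,"wz":0.208},{"claw":1,"dx":0,"dy":0,"dz":0,"wx":0.052,"wy":-0.81,"wz":0.208},{"claw":1,"dx":0,"dy":0,"dz":0,"wx":0.052,"wy":-0.81,"wz":0.208}]' >/dev/null
for i in 1 2; do python3 -m handwheel '[{"claw":1,"dx":0,"dy":-0.06,"dz":0,"wx":0,"wy":0,"wz":0},{"claw":1,"dx":0,"dy":-0.06,"dz":0,"wx":0,"wy":0,"wz":0},{"claw":1,"dx":0,"dy":-0.06,"dz":0,"wx":0,"wy":0,"wz":0},{"claw":1,"dx":0,"dy":-0.06,"dz":0,"wx":0,"wy":0,"wz":0},{"claw":1,"dx":0,"dy":-0.06,"dz":0,"wx":0,"wy":0,"wz":0}]' >/dev/null; done
python3 -m handwheel '[{"claw":1,"dx":0,"dy":0,"dz":0,"wx":0,"wy":0,"wz":0}]' >/dev/null
python3 st.py 640 -10.8 267 -0.8 28 0
```

```text
t 4.62 p [620.2  -2.9 266.4] q [-0.07  0.33  1.62  0.04  0.71 -1.65] F [-0.5 -0.6 -0.8] M [0.05 0.25 0.01] w 16.5 g 78.2
x [-0.8837  0.0153 -0.4678] z [ 0.4677 -0.009  -0.8838]
shift rows units [-0.0357 -0.015   0.0176]
turn units [-0.021 -0.015 -0.025]
```

```bash
python3 -m handwheel '[{"claw":1,"dx":-0.0357,"dy":-0.015,"dz":0.0176,"wx":-0.02,"wy":-0.015,"wz":-0.02},{"claw":1,"dx":0,"dy":0,"dz":0,"wx":0,"wy":0,"wz":0},{"claw":1,"dx":0,"dy":0,"dz":0,"wx":0,"wy":0,"wz":0},{"claw":1,"dx":0,"dy":0,"dz":0,"wx":0,"wy":0,"wz":0}]' >/dev/null
python3 st.py 640 -10.8 267 -0.8 28 0
python3 - <<'E'
from h import *
from workcell import bot
I=[]
for n,(x,y,w,h),k in(("side",(240,115,80,85),6),("top",(262,165,50,85),6)):
    c=bot.camera(n);np.savez(n+'2.npz',**c);I.append(np.clip(1.5*cv2.resize(c['color'][y:y+h,x:x+w,::-1],None,fx=k,fy=k,interpolation=2),0,255).astype(np.uint8))
cv2.imwrite('pics/g2.png',np.hstack(I))
E
```

```text
t 4.95 p [639.9  -5.9 266.4] q [-0.07  0.37  1.56  0.05  0.72 -1.66] F [ 1.1 -0.7 -0.8] M [ 0.01  0.23 -0.03] w 16.6 g 78.2
x [-0.8833  0.0098 -0.4687] z [ 0.4687 -0.0042 -0.8834]
shift rows units [-0.0009 -0.0099 -0.0009]
turn units [ 0.02  -0.007  0.021]
```

View pics/g2.png

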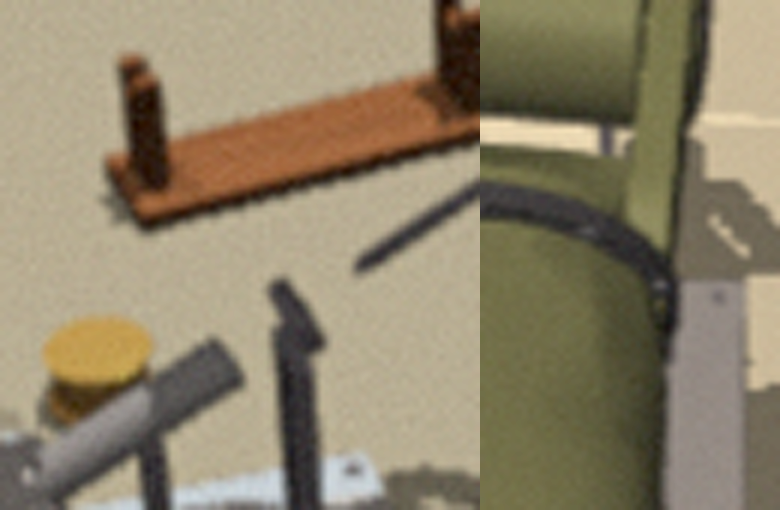

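The side view shows the rod tip at about (299,160) and the eyelet at about (289,167), nearly in line. The top view is blocked by the arm. I'll nudge -4 mm in y, then check the alignment numerically.

```bash
python3 -m handwheel '[{"claw":1,"dx":0,"dy":-0.008,"dz":0,"wx":0.01,"wy":0,"wz":0.01},{"claw":1,"dx":0,"dy":0,"dz":0,"wx":0,"wy":0,"wz":0},{"claw":1,"dx":0,"dy":0,"dz":0,"wx":0,"wy":0,"wz":0}]' >/dev/null
python3 st.py 640 -10.8 267 -0.8 28 0
cat > al.py <<'E'
from h import *
from workcell import bot
c=bot.camera('side');np.savez('side3.npz',**c);s=bot.read_state();R=Ro.from_rotvec(s['ee_rot']).as_matrix()
G=s['eef_pos']+56.8*R[:,2];X=R[:,0]
y,t=np.radians([-.8,28]);d=np.array([np.cos(t)*np.cos(y),np.cos(t)*np.sin(y),np.sin(t)]);E=np.array([503.5,-8.5,130])
g=cv2.cvtColor(c['color'],cv2.COLOR_RGB2GRAY).astype(np.float32)
def off(P,hw=7,dark=1):
    a,b=proj(c,[P,P+5*X]);n=(b-a)/np.linalg.norm(b-a);n=np.array([-n[1],n[0]])  # perpendicular
    if n[1]<0:n=-n
    k=np.arange(-hw,hw+.01,.25);q=a+k[:,None]*n
    p=cv2.remap(g,q[:,0].astype(np.float32)[None],q[:,1].astype(np.float32)[None],1)[0]
    bg=np.median(np.r_[p[:6],p[-6:]]);w=np.clip(bg-p-12,0,None)
    return a.round(1),(w@k/max(w.sum(),1)).round(2),round(float((w>0).mean()*2*hw),1),n.round(2)
print('shank offset px (down +) from predicted axis')
for l in (60,75,90,100,106): print(l,*off(G+X*(45+l)))
print('px per mm z at eyelet',(proj(c,[E,E+[0,0,1],E+[0,1,0]])-proj(c,[E])).round(2).tolist(), 'E px',proj(c,[E,E-4*d]).round(1).tolist())
# perpendicular miss of rod line from guide axis at E and tip
for l in(0,-110): 
    p=E+l*d; v=G-p; e=v-X*(v@X); print('rod minus guide at',l,e.round(1))
E
python3 al.py
python3 - <<'E'
from h import *
# eyelet ring blob centre in side0: dark steel above sand
c=load('side0.npz');g=cv2.cvtColor(c['color'],7)
print(g[158:178,280:300])
E
```

```text
t 5.3 p [640.1 -10.4 266.5] q [-0.08  0.37  1.56  0.05  0.72 -1.67] F [-0.3  0.5 -1.7] M [0.03 0.28 0.  ] w 16.6 g 78.2
x [-0.883   0.0112 -0.4692] z [ 0.4692 -0.0057 -0.8831]
shift rows units [-0.0003 -0.0008 -0.0009]
turn units [ 0.007 -0.003  0.009]
shank offset px (down +) from predicted axis
60 [318.  147.8] 0.34 4.4 [0.54 0.84]
75 [312.6 151.3] 0.4 4.4 [0.54 0.84]
90 [307.2 154.8] 0.41 4.7 [0.54 0.84]
100 [303.6 157.1] 0.38 4.7 [0.55 0.84]
106 [301.4 158.5] 0.5 4.7 [0.55 0.84]
px per mm z at eyelet [[0.0, 0.0], [-0.02, -0.35], [-0.11, -0.24]] E px [[289.3, 166.3], [287.9, 167.2]]
rod minus guide at 0 [ 0.1 -0.1 -0.3]
rod minus guide at -110 [ 0.1 -0.2 -0.3]
[[109 109 111 112 108 112 109 111 106 109 106 112 110 111 108 110 109 110
  112 109]
 [108 111 108 110 113 111 113 110 111 113 109 110 108 112 110 111 111 107
  110 112]
 [113 110 109 113 110 108 109 104 109 110 109 111 109 110 109 113 110 109
  111 111]
 [109 112 113 112 104 103  93  87 100 110 111 110 108 107 112 110 109 110
  107 109]
 [110 112 110 108  99  92  87  81  84 101 111 112 111 109 109 112 108 112
  112 108]
 [1
[... 572 characters left out ...]
 112 110
  109 109]
 [109 112 108 109 103  71  63  52  49  43  48  49  62  78 100 108 111 110
  109 113]
 [110 111 110 112 103  73  64  82  69  45  34  35  44  63  90 110 110 109
  106 110]
 [109 111 111 112 104  72  61  92  88  59  34  32  34  56  88 103 111 107
  110 109]
 [108 112 111 111 103  73  49  79  92  69  44  42  54  73 100 107 113 114
  109 108]
 [109 111 109 112 108  78  45  55  71  65  44  53  86 100 108 111 110 110
  108 110]
 [109 110 110 112 107  87  40  40  54  50  52  61  89 109 110 110 109 112
  112 109]
 [110 113 108 108 110  86  41  30  52  50  54  62  83 107 110 109 110 109
  109 110]
 [ 96 111 113 112 109  96  50  25  42  41  54  51  79 107 113 110 107 110
  109 112]]
```

```bash
python3 - <<'E'
from h import *
c=load('side0.npz')
y,t=np.radians([-.8,28]);d=np.array([np.cos(t)*np.cos(y),np.cos(t)*np.sin(y),np.sin(t)]);E=np.array([503.5,-8.5,130])
u=np.array([-np.sin(y),np.cos(y),0]);w=np.cross(d,u);a=np.linspace(0,2*np.pi,72)
C=17*(np.cos(a)[:,None]*u+np.sin(a)[:,None]*w)
P=proj(c,np.r_[E+C,E-8*d+C]);print('pred',P.min(0).round(2),P.max(0).round(2))
m=np.zeros((400,640),np.uint8);cv2.fillConvexPoly(m,cv2.convexHull(np.round(P).astype(np.int32)),1)
for r in range(160,175): print(r,np.flatnonzero(m[r])[[0,-1]] if m[r].any() else '')
E
```

```text
pred [282.36 160.14] [293.35 174.27]
160 [285 286]
161 [283 287]
162 [282 288]
163 [282 289]
164 [282 289]
165 [283 290]
166 [283 291]
167 [284 291]
168 [284 292]
169 [285 293]
170 [286 293]
171 [287 293]
172 [287 293]
173 [288 292]
174 [289 291]
```

The ring and rod offsets from prediction in the side image agree to about 1 mm, so I'm inserting in stages and watching the force.

```bash
python3 -m handwheel '[{"claw":1,"dx":0.025,"dy":0,"dz":0,"wx":0,"wy":0,"wz":0},{"claw":1,"dx":0.025,"dy":0,"dz":0,"wx":0,"wy":0,"wz":0},{"claw":1,"dx":0.025,"dy":0,"dz":0,"wx":0,"wy":0,"wz":0},{"claw":1,"dx":0.025,"dy":0,"dz":0,"wx":0,"wy":0,"wz":0},{"claw":1,"dx":0,"dy":0,"dz":0,"wx":0,"wy":0,"wz":0}]' >/dev/null
python3 st.py 595.8 -10.2 243 -0.8 28 0; python3 al.py
python3 - <<'E'
from h import *
c=load('side3.npz');cv2.imwrite('pics/g3.png',np.clip(1.6*cv2.resize(c['color'][115:200,240:320,::-1],None,fx=6,fy=6,interpolation=2),0,255).astype(np.uint8))
E
```

```text
t 5.77 p [594.6  -9.6 241.9] q [-0.09  0.31  1.72  0.06  0.64 -1.69] F [-0.2 -1.1 -1.7] M [ 0.05  0.27 -0.01] w 16.7 g 78.2
x [-0.8841  0.0112 -0.4673] z [ 0.4672 -0.0054 -0.8841]
shift rows units [-0.0032 -0.0011 -0.0008]
turn units [ 0.009 -0.021  0.009]
shank offset px (down +) from predicted axis
60 [299.8 159.5] 0.35 4.9 [0.54 0.84]
75 [294.5 163. ] 0.44 4.9 [0.55 0.84]
90 [289.1 166.5] 1.07 11.8 [0.55 0.84]
100 [285.6 168.8] 3.32 7.6 [0.55 0.84]
106 [283.4 170.2] 4.28 5.9 [0.55 0.84]
px per mm z at eyelet [[0.0, 0.0], [-0.02, -0.35], [-0.11, -0.24]] E px [[289.3, 166.3], [287.9, 167.2]]
rod minus guide at 0 [ 0.1 -0.  -0.2]
rod minus guide at -110 [ 0.1 -0.1 -0.1]
```

View pics/g3.png

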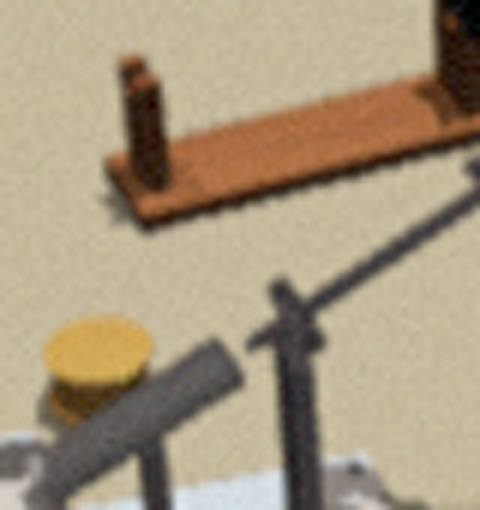

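The tip has come through the eyelet at crop (255,342), which is image (282.5,172). It points at the tube mouth and the force is low, so I'll continue.

```bash
Z='{"claw":1,"dx":0,"dy":0,"dz":0,"wx":0,"wy":0,"wz":0}'
python3 -m handwheel '[{"claw":1,"dx":0.02,"dy":0,"dz":0,"wx":0,"wy":0,"wz":0},{"claw":1,"dx":0.02,"dy":0,"dz":0,"wx":0,"wy":0,"wz":0},{"claw":1,"dx":0.02,"dy":0,"dz":0,"wx":0,"wy":0,"wz":0},{"claw":1,"dx":0,"dy":0,"dz":0,"wx":0,"wy":0,"wz":0}]' 
python3 st.py; 
python3 -m handwheel '[{"claw":1,"dx":0.02,"dy":0,"dz":0,"wx":0,"wy":0,"wz":0},{"claw":1,"dx":0.02,"dy":0,"dz":0,"wx":0,"wy":0,"wz":0},{"claw":1,"dx":0.02,"dy":0,"dz":0,"wx":0,"wy":0,"wz":0},{"claw":1,"dx":0,"dy":0,"dz":0,"wx":0,"wy":0,"wz":0},{"claw":1,"dx":0,"dy":0,"dz":0,"wx":0,"wy":0,"wz":0}]' >/dev/null
python3 st.py 516.8 -9 200 -0.8 28 0
```

```text
t: 6.15
eef_pos: [569.1, -9.4, 228.6]
ee_rot: [0.017, 2.654, -0.004]
wrist_force: [-0.2, -0.3, -0.7]
width: 16.4
gripper_force: 78.2
t 6.15 p [569.1  -9.4 228.6] q [-0.09  0.27  1.8   0.07  0.59 -1.7 ] F [-0.2 -0.3 -0.7] M [ 0.02  0.28 -0.04] w 16.4 g 78.2
x [-0.8834  0.0111 -0.4685] z [ 0.4684 -0.0055 -0.8835]
t 6.57 p [543.9  -9.2 215.6] q [-0.1   0.24  1.88  0.08  0.54 -1.71] F [ 0.5  0.1 -1.4] M [-0.    0.24  0.03] w 16.6 g 78.2
x [-0.8825  0.0112 -0.4701] z [ 0.4701 -0.0057 -0.8826]
shift rows units [ 0.0626 -0.0004  0.002 ]
turn units [0.007 0.006 0.01 ]
```

```bash
python3 -m handwheel '[{"claw":1,"dx":0.02,"dy":0,"dz":0,"wx":0,"wy":0,"wz":0},{"claw":1,"dx":0.02,"dy":0,"dz":0,"wx":0,"wy":0,"wz":0},{"claw":1,"dx":0.006,"dy":0,"dz":0,"wx":0,"wy":0,"wz":0},{"claw":1,"dx":0,"dy":0,"dz":0,"wx":0,"wy":0,"wz":0},{"claw":1,"dx":0,"dy":0,"dz":0,"wx":0,"wy":0,"wz":0}]' >/dev/null
python3 st.py
for i in 1 2 ; do python3 -m handwheel '[{"claw":1,"dx":0.003,"dy":0,"dz":0,"wx":0,"wy":0,"wz":0},{"claw":1,"dx":0.003,"dy":0,"dz":0,"wx":0,"wy":0,"wz":0}]' | grep -E 'pos|wrist';done
python3 st.py 516.8 -9 200 -0.8 28 0
```

```text
t 6.98 p [523.6  -8.9 204.8] q [-0.1   0.21  1.94  0.09  0.51 -1.72] F [ 0.2  0.5 -1.6] M [0.01 0.26 0.01] w 16.5 g 78.2
x [-0.8825  0.0111 -0.4702] z [ 0.4702 -0.0057 -0.8825]
eef_pos: [521.6, -9.0, 204.0]
wrist_force: [14.8, 0.5, 1.4]
eef_pos: [520.8, -9.0, 204.5]
wrist_force: [32.2, 2.5, 1.4]
t 7.32 p [520.8  -9.  204.5] q [-0.1   0.2   1.95  0.09  0.49 -1.73] F [32.2  2.5  1.4] M [ 0.4  -4.63  0.01] w 16.6 g 78.1
x [-0.8773  0.0114 -0.4798] z [ 0.4797 -0.0066 -0.8774]
shift rows units [ 0.0113 -0.0001  0.004 ]
turn units [0.001 0.098 0.007]
```

There is contact of about 32 N roughly where the collar should stop. I'll ease the push and look.

```bash
python3 -m handwheel '[{"claw":1,"dx":-0.004,"dy":0,"dz":0,"wx":0,"wy":0,"wz":0},{"claw":1,"dx":-0.001,"dy":0,"dz":0,"wx":0,"wy":0,"wz":0},{"claw":1,"dx":0,"dy":0,"dz":0,"wx":0,"wy":0,"wz":0}]' >/dev/null
python3 st.py
python3 al.py >/dev/null; python3 - <<'E'
from h import *
c=load('side3.npz');cv2.imwrite('pics/g4.png',np.clip(1.8*cv2.resize(c['color'][130:210,230:320,::-1],None,fx=7,fy=7,interpolation=2),0,255).astype(np.uint8))
E
```

```text
t 7.57 p [521.4  -9.  204.3] q [-0.1   0.21  1.95  0.09  0.5  -1.73] F [ 7.2 -0.4  4.3] M [-0.03 -1.03 -0.14] w 16.8 g 80.3
x [-0.8804  0.0111 -0.4741] z [ 0.4741 -0.0062 -0.8805]
```

View pics/g4.png

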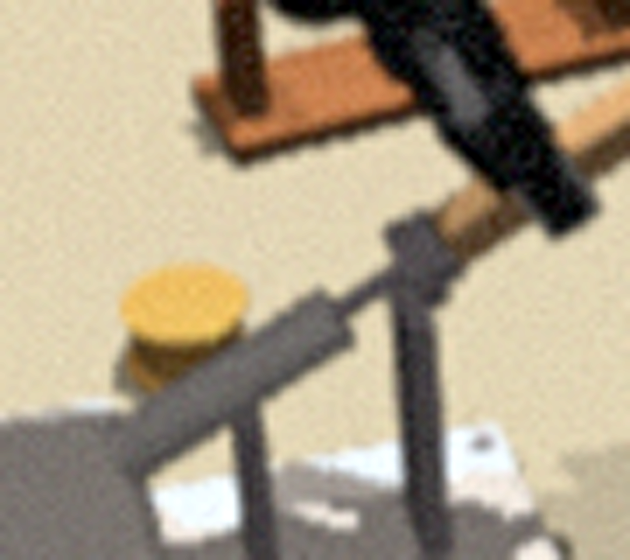

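The side view shows the collar tight against the eyelet at crop (425,250), with the shank running into the tube. The force is about 8 N, purely along the axis. I'll hold here, then withdraw.

```bash
for i in 1 2 3 4; do python3 -m handwheel '[{"claw":1,"dx":0,"dy":0,"dz":0,"wx":0,"wy":0,"wz":0},{"claw":1,"dx":0,"dy":0,"dz":0,"wx":0,"wy":0,"wz":0},{"claw":1,"dx":0,"dy":0,"dz":0,"wx":0,"wy":0,"wz":0},{"claw":1,"dx":0,"dy":0,"dz":0,"wx":0,"wy":0,"wz":0},{"claw":1,"dx":0,"dy":0,"dz":0,"wx":0,"wy":0,"wz":0}]' | grep -E 't:|pos|wrist'; done
for i in 1 2; do python3 -m handwheel '[{"claw":1,"dx":-0.03,"dy":0,"dz":0,"wx":0,"wy":0,"wz":0},{"claw":1,"dx":-0.03,"dy":0,"dz":0,"wx":0,"wy":0,"wz":0},{"claw":1,"dx":-0.03,"dy":0,"dz":0,"wx":0,"wy":0,"wz":0},{"claw":1,"dx":-0.03,"dy":0,"dz":0,"wx":0,"wy":0,"wz":0},{"claw":1,"dx":-0.03,"dy":0,"dz":0,"wx":0,"wy":0,"wz":0}]'| grep -E 't:|pos|wrist'; done
python3 -m handwheel '[{"claw":1,"dx":0,"dy":0,"dz":0,"wx":0,"wy":0,"wz":0},{"claw":1,"dx":0,"dy":0,"dz":0,"wx":0,"wy":0,"wz":0}]' >/dev/null
python3 st.py 633 -295 270 0 0 0
```

```text
t: 8.03
eef_pos: [521.3, -9.0, 204.3]
ee_rot: [0.017, 2.647, -0.004]
wrist_force: [6.4, -0.5, 4.1]
t: 8.45
eef_pos: [521.4, -9.0, 204.3]
ee_rot: [0.017, 2.647, -0.004]
wrist_force: [7.7, -0.8, 4.2]
t: 8.87
eef_pos: [521.3, -9.0, 204.3]
ee_rot: [0.017, 2.647, -0.005]
wrist_force: [7.6, -1.2, 4.4]
t: 9.28
eef_pos: [521.4, -9.0, 204.3]
ee_rot: [0.017, 2.647, -0.004]
wrist_force: [7.5, -0.3, 4.6]
t: 9.7
eef_pos: [586.8, -9.6, 238.2]
ee_rot: [0.017, 2.653, -0.004]
wrist_force: [0.2, -0.8, -0.8]
t: 10.12
eef_pos: [653.0, -10.5, 273.2]
ee_rot: [0.017, 2.653, -0.004]
wrist_force: [0.8, 0.1, -0.4]
t 10.28 p [652.3 -10.5 272.6] q [-0.08  0.39  1.52  0.05  0.74 -1.67] F [-0.4  0.4 -0.8] M [-0.02  0.29  0.02] w 16.3 g 80.1
x [-0.883   0.0111 -0.4692] z [ 0.4692 -0.0056 -0.8831]
shift rows units [ 0.0302 -0.5695 -0.0103]
turn units [-0.023  4.07  -0.102]
```

```bash
for i in 1 2; do python3 -m handwheel '[{"claw":1,"dx":0,"dy":-0.057,"dz":0,"wx":0,"wy":0,"wz":0},{"claw":1,"dx":0,"dy":-0.057,"dz":0,"wx":0,"wy":0,"wz":0},{"claw":1,"dx":0,"dy":-0.057,"dz":0,"wx":0,"wy":0,"wz":0},{"claw":1,"dx":0,"dy":-0.057,"dz":0,"wx":0,"wy":0,"wz":0},{"claw":1,"dx":0,"dy":-0.057,"dz":0,"wx":0,"wy":0,"wz":0}]'>/dev/null; done
python3 -m handwheel '[{"claw":1,"dx":0,"dy":0,"dz":0,"wx":0,"wy":0.81,"wz":-0.02},{"claw":1,"dx":0,"dy":0,"dz":0,"wx":0,"wy":0.81,"wz":-0.02},{"claw":1,"dx":0,"dy":0,"dz":0,"wx":0,"wy":0.81,"wz":-0.02},{"claw":1,"dx":0,"dy":0,"dz":0,"wx":0,"wy":0.81,"wz":-0.02},{"claw":1,"dx":0,"dy":0,"dz":0,"wx":0,"wy":0.81,"wz":-0.02}]'>/dev/null
python3 -m handwheel '[{"claw":1,"dx":0,"dy":0,"dz":0,"wx":0,"wy":0,"wz":0},{"claw":1,"dx":0,"dy":0,"dz":0,"wx":0,"wy":0,"wz":0}]'>/dev/null
python3 st.py 633 -295 119 0 0 0
```

```text
t 11.7 p [ 648.7 -295.2  271.6] q [-0.48  0.7   1.01  0.    1.43 -2.05] F [-0.3 -0.1 -3.1] M [ 0.04 -0.02 -0.02] w 16.3 g 80.0
x [-1.0e+00  3.0e-04 -4.2e-03] z [ 0.0042 -0.0019 -1.    ]
shift rows units [0.0327 0.0009 0.3051]
turn units [-0.016  0.035 -0.003]
```

```bash
python3 -m handwheel '[{"claw":1,"dx":0.008,"dy":0,"dz":0.07,"wx":0,"wy":0,"wz":0},{"claw":1,"dx":0.008,"dy":0,"dz":0.07,"wx":0,"wy":0.03,"wz":0},{"claw":1,"dx":0.008,"dy":0,"dz":0.07,"wx":0,"wy":0,"wz":0},{"claw":1,"dx":0.008,"dy":0,"dz":0.07,"wx":0,"wy":0,"wz":0},{"claw":1,"dx":0,"dy":0,"dz":0.022,"wx":0,"wy":0,"wz":0}]'>/dev/null
python3 -m handwheel '[{"claw":1,"dx":0,"dy":0,"dz":0,"wx":0,"wy":0,"wz":0},{"claw":1,"dx":0,"dy":0,"dz":0,"wx":0,"wy":0,"wz":0},{"claw":1,"dx":0,"dy":0,"dz":0,"wx":0,"wy":0,"wz":0},{"claw":1,"dx":0,"dy":0,"dz":0,"wx":0,"wy":0,"wz":0}]'>/dev/null
python3 st.py 633 -295 119 0 0 0
python3 - <<'E'
from h import *
from workcell import bot
I=[]
for n,(x,y,w,h) in(("side",(275,225,80,100)),("top",(345,190,80,100))):
    c=bot.camera(n);np.savez(n+'5.npz',**c);I.append(np.clip(1.5*cv2.resize(c['color'][y:y+h,x:x+w,::-1],None,fx=5,fy=5,interpolation=2),0,255).astype(np.uint8))
cv2.imwrite('pics/g5.png',np.hstack(I))
E
```

```text
t 12.45 p [ 633.5 -296.2  124.5] q [-0.49  0.8   1.19 -0.    1.15 -2.06] F [-0.6  0.3 -2.3] M [-0.05 -0.1   0.01] w 16.1 g 80.0
x [-1.0e+00  9.0e-04 -2.9e-03] z [ 0.0028 -0.0044 -1.    ]
shift rows units [0.0011 0.0025 0.011 ]
turn units [-0.037  0.024 -0.008]
```

View pics/g5.png

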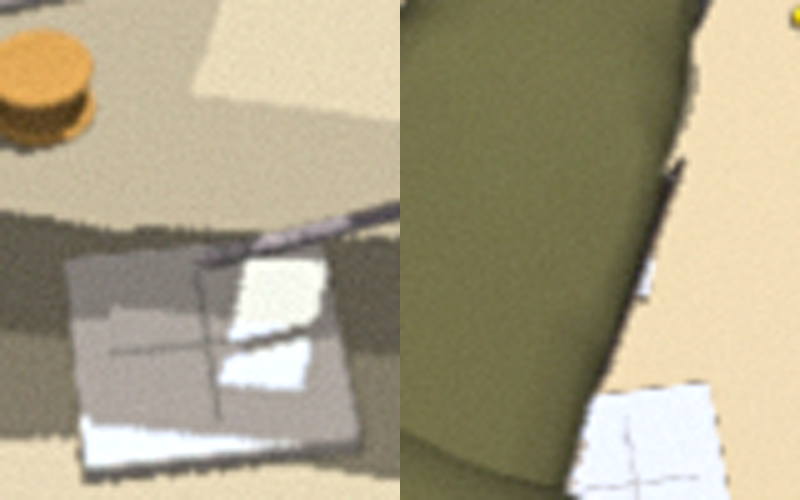

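The side view shows the tip at (315,277) over the tile and the cross at (317,293.6). Computing both positions.

```bash
python3 - <<'E'
from h import *
c=load('side5.npz')
print('cross',plane(c,[[316.9,293.6]],12).round(1),'side0 corner chk')
for z in(66,67.7,70): print('tip at z',z,plane(c,[[315.0,277.0]],z).round(1))
E
```

```text
cross [[ 480.1 -296.    12. ]] side0 corner chk
tip at z 66 [[ 477.  -297.2   66. ]]
tip at z 67.7 [[ 476.6 -298.6   67.7]]
tip at z 70 [[ 476.1 -300.5   70. ]]
```

```bash
python3 -m handwheel '[{"claw":1,"dx":-0.006,"dy":0.003,"dz":0.01,"wx":-0.037,"wy":0.024,"wz":0},{"claw":1,"dx":0,"dy":0,"dz":0,"wx":0,"wy":0,"wz":0},{"claw":1,"dx":0,"dy":0,"dz":0,"wx":0,"wy":0,"wz":0},{"claw":1,"dx":0,"dy":0,"dz":0,"wx":0,"wy":0,"wz":0},{"claw":1,"dx":0,"dy":0,"dz":0,"wx":0,"wy":0,"wz":0}]'>/dev/null
python3 -m handwheel '[{"claw":1,"dx":0,"dy":0,"dz":0,"wx":0,"wy":0,"wz":0},{"claw":1,"dx":0,"dy":0,"dz":0,"wx":0,"wy":0,"wz":0},{"claw":1,"dx":0,"dy":0,"dz":0,"wx":0,"wy":0,"wz":0},{"claw":1,"dx":0,"dy":0,"dz":0,"wx":0,"wy":0,"wz":0},{"claw":1,"dx":0,"dy":0,"dz":0,"wx":0,"wy":0,"wz":0}]'>/dev/null
python3 st.py
python3 - <<'E'
from h import *
from workcell import bot
c=bot.camera('side');cv2.imwrite('pics/g6.png',np.clip(1.5*cv2.resize(c['color'][150:320,250:410,::-1],None,fx=3.5,fy=3.5,interpolation=2),0,255).astype(np.uint8))
E
```

```text
t 13.38 p [ 635.6 -294.4  116.8] q [-0.49  0.82  1.18 -0.    1.15 -2.06] F [0.3 0.3 0. ] M [ 0.02 -0.09 -0.  ] w 16.6 g 80.0
x [-1.e+00  9.e-04  4.e-03] z [-0.004   0.0018 -1.    ]
```

View pics/g6.png

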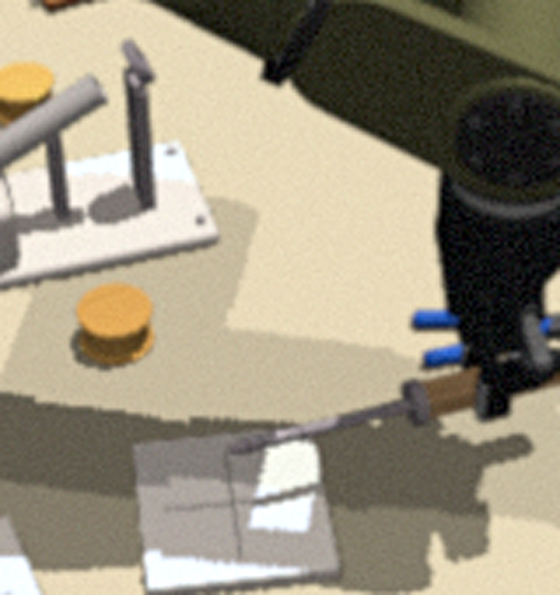

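The rod is held level with its tip about 48 mm above the tile's centre, tip at about (316,277) in the side view. It touches nothing and everything else is in place.

```bash
python3 -c "
from workcell import bot
print(bot.job_done())"
```

```text
the job is handed in; nothing more can be done
None
```

The gauge rod went through the eyelet until its collar was seated on it, was held there about 1.7 s, drawn fully out, and handed in at 13.4 s (no verdict shown), held still and level with its tip about 5 cm above the centre of the farthest tile.

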